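Switch on the foil-stamping press

TASK

Switch on the foil-stamping press at its control box: first press down the raised end of the green main rocker switch, then press in the amber heater button, then the blue foil-feed button, each lightly and all the way until it stays in. Leave the white lamp button and the red stop button as they are, push nothing else about, and finish with the hand clear.

Things in the scene. Friction and masses are not known exactly. Their poses are not given: they have to be found in the camera images.
- station: fixed press and its control box as one unit; origin on the table under the middle of the box, x to its back, y to its left. Box: grey, 150 mm (x) by 330 (y), flat top 60 mm up. In a row at x = -25 mm: green rocker at y = +120, three round buttons at +55, -5, -65 (their colours change places), red stop button at -125. Black display pod 26 mm high on top, x +27 to +69, y -55 to +75
- main_press (a point): the spot to press on the green main rocker switch: on top of its raised front half (-x of the station), 17 mm from the pivot; moves with it. The rocker is 56 mm long along the station's x, 32 mm wide: two flat halves in a shallow V, a white dash on the front one. The spot starts about 71 mm above the table and goes down about 5.5 mm until the half is level, 2 mm above the black frame around it
- main (a joint): angle of the main rocker: 0 off (front half raised), 0.32 rad on (front half level). It stays where it is put; pushing at the spot takes about 3 N, then it meets its stop
- heat_top (a point): centre of the top of the amber heater button, a round cap 29 mm in diameter in a black collar 39 mm in diameter and 6 mm high; 76 mm above the table when out
- heat (a joint): travel of the heater button: 0 out (off), 0.007 m fully in (on, cap 3 mm above its collar). A latching button without spring-back: it stays where it is pushed; moving it takes about 3 N, then it meets its stop
- heat_unit: the amber heater button with its black collar; origin on the panel, 60 mm above the table
- foil_unit: the blue foil-feed button with its black collar; origin on the panel
- foil_top (a point): centre of the top of the blue foil-feed button; same size and height as the heater button
- foil (a joint): travel of the foil-feed button, as for the heater button
- lamp_top (a point): centre of the top of the white work-lamp button; same size and height; to be left out
- lamp (a joint): travel of the work-lamp button, 0 out; leave at 0
- stop_top (a point): centre of the top of the red mushroom stop button, 38 mm in diameter on a yellow collar, 87 mm above the table; to be left alone. The press itself, black on a wooden foot and about 460 mm high with its lever, begins 125 mm to the right of it
- stop (a joint): travel of the sprung stop button, 0 out; leave at 0
- roll_gold: loose gold foil roll standing on the table in front of the control box, 48 mm in diameter, 66 mm high; origin centre of its underside
- roll_red: loose red foil roll standing behind the control box, same size and origin
- jar: loose amber glass jar with brass cap standing behind the control box, 56 mm in diameter, 75 mm high; origin centre of its underside
- screwdriver: loose screwdriver 170 mm long lying in front of the control box; origin under its middle
- slab: fixed black granite slab 200 x 240 x 30 mm to the left of the control box; origin centre of its underside
- holder_a: loose brass type holder with black handle, lying on the slab, 170 mm long, 28 mm high; origin on its underside
- holder_b: second such type holder on the slab

How it is judged:
By the outcome, as a careful person would: the job done as asked, in the order asked, and still so for the second after the job is handed in, with the robot touching nothing.
It also fails if it takes over 48 s, if anything falls off the work surface, if the arm or the gripper's body presses on something with over 40 N, if the wrist force passes 120 N, or if a joint passes its speed limit or range.

ROBOT

A 6-joint arm with a two-finger parallel gripper is mounted at the origin on the work surface. World frame = base frame: x ahead of the robot, y to its left, z up, the work surface at z = 0. Lengths are in m, angles in rad, forces in N, time in s.
With the tool pointing down it reaches from about 0.325 to 0.775 m from the base axis. Payload 9.3 kg.
Tool frame: the origin (TCP) lies midway between the tips of the shut fingers; the grasp point (between the pads) lies 19 mm behind it; z points along the fingers, y is the line along which they close (so a half turn about z gives the same grasp; the last joint's range is limited). The gripper opens to 85 mm and grips with 20 to 120 N. Pads are 22 mm wide; open, the fingers measure 114 mm over their backs; the gripper's body (76 mm by 85 mm) begins 54 mm behind the grasp point. The pads swing forward as they close: fully open they stand 13 mm farther back than shut.
Start: joints at [1.099, 0.259, 0.021, 1.334, 0, 1.418], TCP at [0.172, 0.522, 0.231] pointing down, gripper open.
Joint ranges: [-3.04, 3.04], [-0.91, 1.82], [-1.04, 1.36], [-1.92, 1.95], [-1.52, 1.45], [-3.14, 3.14]. Speed limits (rad/s): [2.22, 2.22, 2.79, 3.14, 3.14, 3.14].

INTERFACE

Orientations are given as a unit quaternion [w, x, y, z].
In Python, from cell import bot gives the robot as it stands. The module is installed in compiled form; this text tells all that it offers.
- The arm moves only by the shell command python3 -m pendant 'ROWS' [OPENING] [FORCE]. ROWS is JSON, a list of rows, each a list of 6 numbers: the shift along the tool's x, y, z in mm, then the turn, a rotation vector about the tool's x, y, z in degrees. In form: [[dx, dy, dz, rx, ry, rz], ...]. A call has 1 to 12 rows; each row shifts and turns the commanded pose from where the row before left it, along the tool's axes as they then stand; what a row does not reach is not made up. A row lasts 1/12 s, in which the tool goes at most 41.7 mm and 7.16 degrees, less where a joint would pass 70% of its speed; a pose out of reach is approached as far as the arm can. A call with a gripper value outside its range is refused whole. OPENING is the closure, from -1 (fully open) to 1 (shut), set as the call begins (- or left out, the last holds). The fingers move at their own pace and stop on an object; FORCE is the grip in N (left out, the last holds). Time passes only in rows, so rows that do not move let the fingers close. It gives the time, the measured TCP pose, the force, the opening and the grip force at its end, in the units of the state.
- bot.read_state(): the state, without advancing time (a new reading comes with each control period).
- bot.grab_frame(name): name is "scene" or "top" or "wrist"; returns (picture, depth): 420x560x3 uint8, blue, green, red; 420x560 float32, m along the optical axis (not along the pixel's ray), 0 where there is no reading.
- bot.camera_info(name): a dict with "camera_matrix" (3x3 intrinsics, pixels), "position" and "attitude" of the camera in the world. Camera axes: x right, y up, looking along -z (the intrinsics and any distortion apply to the point x, -y, -z); pixel columns grow to the right and rows downward; lengths in m; the calibration is good to about 2 mm. A picture is of the moment at which its call begins: read the wrist's pose just before it. camera_info takes no time and is no camera call; for the wrist camera it gives the pose at the moment of the call.
- bot.close_job(): hands the job in; it is judged then, once.
The state is a dict: "t": time; "joint_pos": joint angles; "joint_velocities": joint speeds; "joint_torque": joint torques, N m; "tcp_pos": TCP position; "tool_rot": TCP orientation; "force": force on the tool from outside, world axes, zero at the start; "moment": the same for the moment, N m; "width": finger opening in m; "finger_force": force on a finger pad.
Only numpy, scipy, OpenCV 4.12 (cv2) and the standard library are available. Lean on these libraries where they do the work, as an engineer would, in place of code of your own. Each camera call takes 0.05 s, during which the arm holds its last target. There are 200 camera calls.

## Working session

There is one attempt and no reset: what is moved stays moved. The work goes in short steps, Python scripts to look and compute and a shell command to move; the robot and the scene stay as the last step left them, time stands still between calls to the robot, and variables do not carry over. Pictures are saved under pics/ and viewed, at most 10 in all, crops included, and the job is handed in when it is done.

```bash
mkdir -p pics; python3 - <<'E'
from cell import bot
import cv2,numpy as np
s=bot.read_state();print({k:np.round(v,3).tolist() for k,v in s.items()})
for n in("top","scene"):
    p,d=bot.grab_frame(n);cv2.imwrite(f"pics/{n}0.png",p);np.savez(f"{n}0.npz",p=p,d=d)
    c=bot.camera_info(n);print(n,{k:np.round(v,4).tolist() if not isinstance(v,str) else v for k,v in c.items()})
E
```

```text
{'t': 0.0, 'joint_pos': [1.099, 0.259, 0.021, 1.334, -0.0, 1.418], 'joint_velocities': [-0.001, 0.0, -0.001, -0.001, -0.001, 0.001], 'joint_torque': [0.0, -55.564, 34.453, 0.014, -0.0, -0.0], 'tcp_pos': [0.172, 0.522, 0.231], 'tool_rot': [-0.0, 0.159, 0.987, -0.001], 'force': [-0.936, 0.095, -0.445], 'moment': [-0.023, -0.01, -0.015], 'finger_force': 0.0, 'width': 0.086}
top {'camera_matrix': [[425.475, 0.0, 275.5415], [0.0, 425.475, 215.9906], [0.0, 0.0, 1.0]], 'position': [0.4419, 0.2058, 1.1142], 'attitude': [-0.7008, -0.0367, 0.0479, 0.7108]}
scene {'camera_matrix': [[480.1002, 0.0, 279.4636], [0.0, 480.1002, 213.0928], [0.0, 0.0, 1.0]], 'position': [1.0759, 0.2887, 0.7913], 'attitude': [0.6231, 0.2036, 0.2349, 0.7177]}
```

View pics/top0.png

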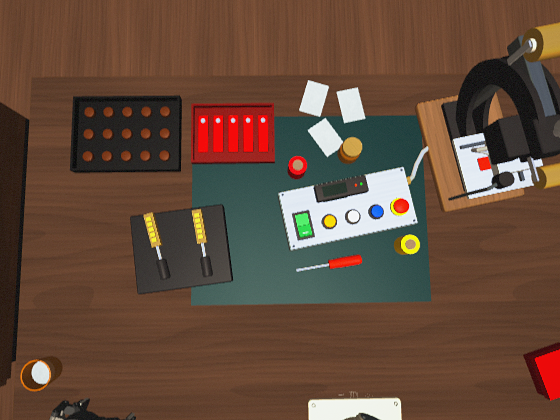

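View pics/scene0.png

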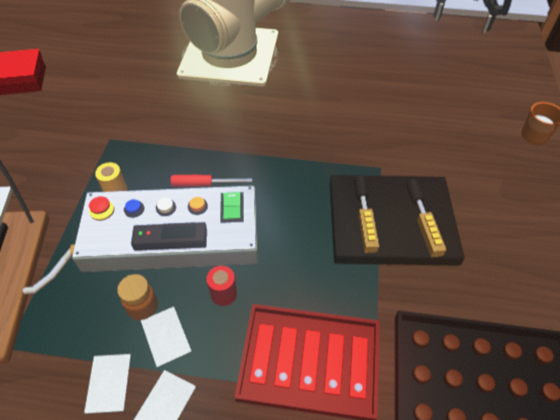

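The top view shows the green rocker at (303,225), amber at (330,221), white at (352,216), blue at (376,212) and red stop at (400,206). The scene view agrees, and the path in front of the row is free. Next I'll fit the station pose.

```bash
cat > h.py <<'E'
import cv2,numpy as np
from scipy.spatial.transform import Rotation as R
from cell import bot
def rot(q): return R.from_quat([q[1],q[2],q[3],q[0]])
def ray(c,u,v):
    K=np.array(c["camera_matrix"]);d=np.linalg.inv(K)@[u,v,1]
    return np.array(c["position"]),rot(c["attitude"]).apply([d[0],-d[1],-d[2]])
def onz(c,uv,z):
    o,d=ray(c,*uv);return o+d*(z-o[2])/d[2]
HSV={"green":((45,120,60),(75,255,255)),"amber":((12,130,120),(28,255,255)),"blue":((105,150,60),(125,255,255)),"white":((0,0,215),(180,40,255))}
def blobs(p,col,amin=30,roi=None):
    m=cv2.inRange(cv2.cvtColor(p,cv2.COLOR_BGR2HSV),*HSV[col])
    if roi: k=np.zeros_like(m);k[roi[1]:roi[3],roi[0]:roi[2]]=1;m=m*k
    n,l,s,c=cv2.connectedComponentsWithStats(m)
    return [(int(s[i,4]),c[i].round(1)) for i in range(1,n) if s[i,4]>=amin]
E
python3 - <<'E'
from h import *
for n,roi in(("top",(280,180,420,250)),("scene",(75,180,260,240))):
    p=np.load(n+"0.npz")["p"];c=bot.camera_info(n)
    for k,z in(("green",.066),("amber",.0745),("blue",.0745)):
        for a,uv in blobs(p,k,30,roi): print(n,k,a,uv,onz(c,uv,z).round(4))
s=bot.read_state();print(rot(s["tool_rot"]).as_matrix().round(3))
E
```

```text
top green 288 [303.  224.5] [0.5458 0.1206 0.066 ]
top amber 121 [329.4 220.8] [0.5532 0.0559 0.0745]
top blue 111 [376.5 210.8] [ 0.5765 -0.0616  0.0745]
scene green 306 [231.5 207.5] [0.5497 0.1221 0.066 ]
scene amber 199 [109.8 184.6] [ 0.5345 -0.1201  0.0745]
scene amber 132 [196.5 202.9] [0.5545 0.0568 0.0745]
scene amber 40 [100.6 210.8] [ 0.5975 -0.1151  0.0745]
scene blue 132 [132.2 205.5] [ 0.5773 -0.061   0.0745]
[[-0.95   0.313 -0.001]
 [ 0.313  0.95  -0.001]
 [ 0.    -0.001 -1.   ]]
```

```bash
python3 -m pendant '[[0,0,0,0,0,-5.8],[0,0,0,0,0,-5.8],[0,0,0,0,0,-5.8],[0,0,0,0,0,-5.8],[0,0,0,0,0,-5.8],[-18,-31,0,0,0,0],[-18,-31,0,0,0,0],[-18,-31,0,0,0,0],[-18,-31,0,0,0,0],[-18,-31,0,0,0,0],[-18,-31,0,0,0,0],[-18,-31,0,0,0,0]]' 1 40
python3 -m pendant '[[-18,-31,5,0,0,0],[-18,-31,10,0,0,0],[-18,-31,10,0,0,0],[-18,-31,10,0,0,0],[-18,-31,10,0,0,0],[-18,-31,10,0,0,0],[-18,-31,10,0,0,0],[-18,-31,10,0,0,0],[0,0,0,0,0,0],[0,0,0,0,0,0]]'
python3 - <<'E'
from h import *
s=bot.read_state();print(s["t"],s["tcp_pos"],rot(s["tool_rot"]).as_matrix().round(3),s["force"],s["width"])
c=bot.camera_info("wrist");p,d=bot.grab_frame("wrist");cv2.imwrite("pics/w1.png",p);print(c)
for k,z in(("green",.066),("amber",.076),("blue",.076)):
    for a,uv in blobs(p,k,200): print(k,a,uv,onz(c,uv,z).round(4))
E
```

```text
t: 1.1
tcp_pos: [0.3372, 0.331, 0.2311]
tool_rot: [-0.0, -0.094, 0.996, -0.0]
force: [0.6, 0.2, -0.4]
width: -0.0002
finger_force: 0.0
t: 1.93
tcp_pos: [0.5246, 0.1141, 0.155]
tool_rot: [-0.001, -0.092, 0.996, 0.0]
force: [0.4, 0.7, 0.2]
width: 0.0002
finger_force: 0.0
1.9333 [0.5246455  0.11413853 0.15498022] [[-0.983 -0.183 -0.002]
 [-0.183  0.983 -0.   ]
 [ 0.002  0.    -1.   ]] [0.35235956 0.696      0.16111021] 0.0001749241036549893
{'camera_matrix': array([[326.95841056,   0.        , 276.69452819],
       [  0.        , 326.95841056, 205.33812997],
       [  0.        ,   0.        ,   1.        ]]), 'position': array([0.44596417, 0.10020223, 0.29799229]), 'attitude': array([ 0.63108413, -0.10121224, -0.12292364,  0.75919608])}
green 2290 [282.1 230.2] [0.5404 0.1223 0.066 ]
amber 1076 [194.  238.2] [0.5545 0.0585 0.076 ]
blue 1390 [ 36.4 237.8] [ 0.5754 -0.0559  0.076 ]
```

View pics/w1.png

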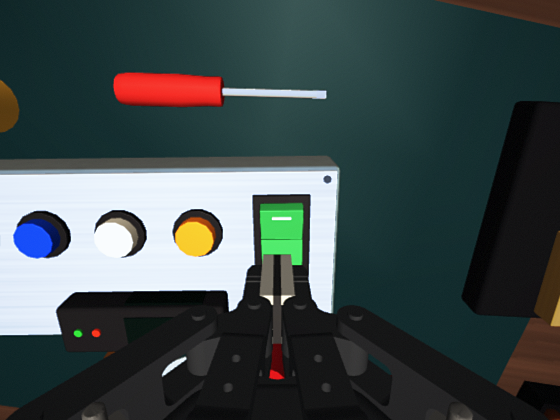

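The wrist view shows the rocker at (282,230) straight ahead of the fingers, with its white dash at (282,218), and amber, white and blue to its left. It agrees with the fit, so I'll shift 4 mm to the left and go down.

```bash
python3 -m pendant '[[0,4,15,0,0,0],[0,0,20,0,0,0],[0,0,20,0,0,0],[0,0,15,0,0,0],[0,0,3,0,0,0],[0,0,0,0,0,0],[0,0,0,0,0,0],[0,0,0,0,0,0]]'
python3 -m pendant '[[0,0,1,0,0,0],[0,0,1,0,0,0],[0,0,1,0,0,0],[0,0,1,0,0,0],[0,0,1,0,0,0],[0,0,1,0,0,0],[0,0,1,0,0,0],[0,0,0,0,0,0],[0,0,0,0,0,0]]'
python3 -m pendant '[[0,0,1,0,0,0],[0,0,1,0,0,0],[0,0,1,0,0,0],[0,0,1,0,0,0],[0,0,1,0,0,0],[0,0,0,0,0,0],[0,0,0,0,0,0]]'
```

```text
t: 2.65
tcp_pos: [0.524, 0.1201, 0.0846]
tool_rot: [0.001, -0.094, 0.996, 0.0]
force: [-0.2, 0.7, 0.1]
width: 0.0001
finger_force: 0.0
t: 3.4
tcp_pos: [0.5235, 0.1196, 0.0762]
tool_rot: [-0.0, -0.094, 0.996, 0.0]
force: [-0.9, -0.2, 0.5]
width: 0.0001
finger_force: 0.0
t: 3.98
tcp_pos: [0.5236, 0.1197, 0.0712]
tool_rot: [0.0, -0.094, 0.996, 0.0]
force: [0.5, 0.3, 0.4]
width: 0.0003
finger_force: 0.0
```

```bash
python3 -m pendant '[[0,0,1,0,0,0],[0,0,1,0,0,0],[0,0,0,0,0,0],[0,0,0,0,0,0]]'
python3 -m pendant '[[0,0,1,0,0,0],[0,0,1,0,0,0],[0,0,0,0,0,0],[0,0,0,0,0,0]]'
python3 -m pendant '[[0,0,1,0,0,0],[0,0,0.5,0,0,0],[0,0,0,0,0,0],[0,0,0,0,0,0]]'
```

```text
t: 4.32
tcp_pos: [0.5236, 0.1197, 0.0692]
tool_rot: [0.0, -0.094, 0.996, 0.0]
force: [-0.1, 0.5, 0.2]
width: -0.0001
finger_force: 0.0
t: 4.65
tcp_pos: [0.5236, 0.1197, 0.0672]
tool_rot: [0.0, -0.094, 0.996, 0.0]
force: [-0.3, 0.5, -0.9]
width: -0.0002
finger_force: 0.0
t: 4.98
tcp_pos: [0.5236, 0.1196, 0.0659]
tool_rot: [0.0, -0.094, 0.996, -0.0]
force: [-1.4, -0.2, 4.0]
width: -0.0002
finger_force: 1.8
```

```bash
python3 - <<'E'
from h import *
p,d=bot.grab_frame("wrist");cv2.imwrite("pics/w2.png",cv2.resize(p[150:330,180:400],None,fx=3,fy=3))
E
```

```text
(no output)
```

View pics/w2.png

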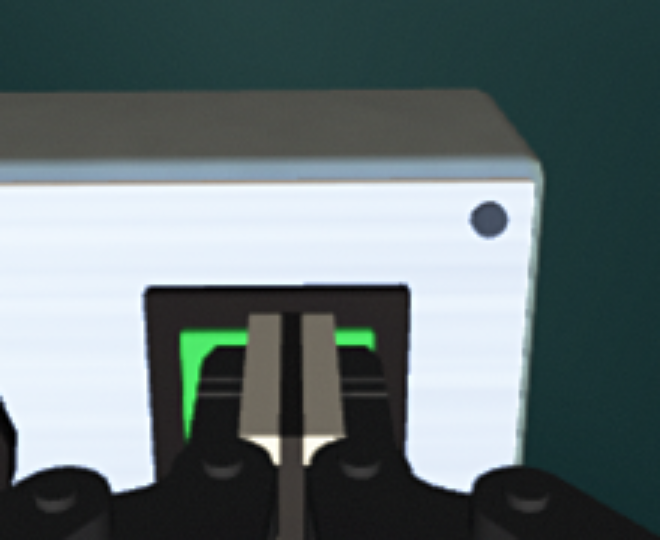

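```bash
python3 -m pendant '[[0,0,0.5,0,0,0],[0,0,0,0,0,0],[0,0,0,0,0,0]]'
python3 -m pendant '[[0,0,0.5,0,0,0],[0,0,0,0,0,0],[0,0,0,0,0,0]]'
```

```text
t: 5.28
tcp_pos: [0.5236, 0.1196, 0.0658]
tool_rot: [0.0, -0.094, 0.996, -0.0]
force: [-2.8, -0.1, 8.6]
width: -0.0001
finger_force: 4.3
t: 5.53
tcp_pos: [0.5236, 0.1197, 0.0658]
tool_rot: [0.001, -0.094, 0.996, -0.0]
force: [-4.0, -0.2, 12.5]
width: 0.0003
finger_force: 6.5
```

```bash
python3 -m pendant '[[0,0,-5,0,0,0],[0,0,-10,0,0,0],[0,0,-20,0,0,0],[30,0,-20,0,0,0],[30,0,-15,0,0,0],[0,0,0,0,0,0],[0,0,0,0,0,0],[0,0,0,0,0,0]]'
python3 - <<'E'
from h import *
print(bot.read_state()["tcp_pos"]);c=bot.camera_info("wrist")
p,d=bot.grab_frame("wrist");np.savez("w3.npz",p=p,d=d);cv2.imwrite("pics/w3.png",p)
p2,d2=bot.grab_frame("scene");cv2.imwrite("pics/s3.png",cv2.resize(p2[170:270,70:270],None,fx=4,fy=4))
for k,z in(("green",.066),("amber",.076),("blue",.076)):
    for a,uv in blobs(p,k,200): print(k,a,uv,onz(c,uv,z).round(4))
E
```

```text
t: 6.2
tcp_pos: [0.4651, 0.1085, 0.1353]
tool_rot: [0.001, -0.093, 0.996, 0.0]
force: [0.5, 0.2, 0.8]
width: -0.0
finger_force: 0.0
[0.46512985 0.10848768 0.1352614 ]
amber 368 [553.4 378.2] [0.5538 0.3495 0.076 ]
blue 1370 [ 29.1 319.5] [ 0.5736 -0.0558  0.076 ]
```

View pics/w3.png

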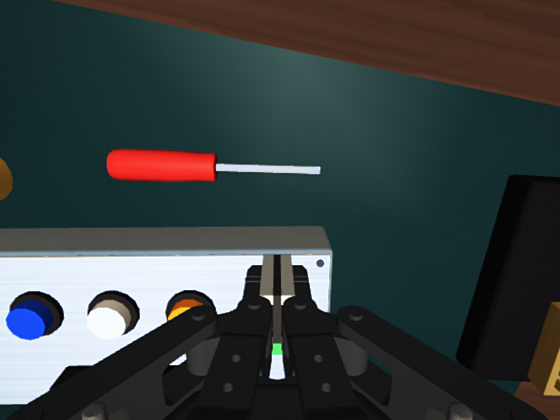

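View pics/s3.png

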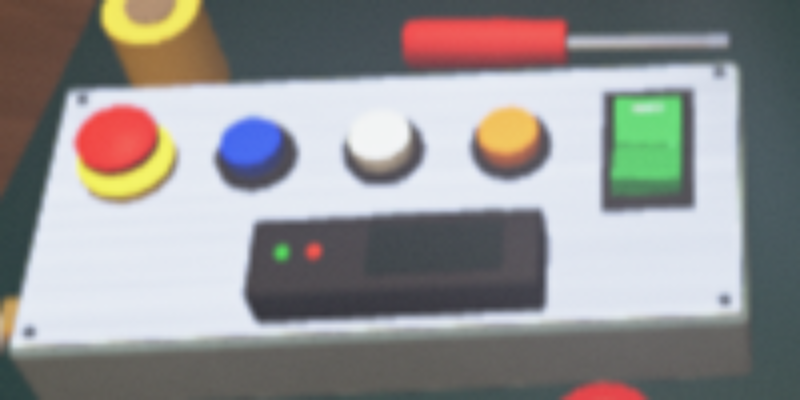

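The scene crop shows the rocker with its back end face exposed, so the rear half is now raised. The buttons are all out. I'll check the rocker with depth before and after.

```bash
python3 - <<'E'
from h import *
p2,d2=bot.grab_frame("scene");d0=np.load("scene0.npz")["d"];c=bot.camera_info("scene")
for v in range(192,224,3):
    o,r=ray(c,232,v);print(v,[np.round((o+r*d[v,230:235].mean())*1000,1).tolist() for d in(d0,d2)])
E
```

```text
192 [[507.3, 114.0, 59.0], [508.7, 114.4, 60.9]]
195 [[525.6, 118.8, 73.3], [519.9, 117.1, 65.8]]
198 [[531.7, 120.0, 72.0], [527.2, 118.6, 66.0]]
201 [[536.2, 120.6, 68.5], [534.3, 120.0, 66.0]]
204 [[542.4, 121.8, 67.4], [542.2, 121.7, 67.2]]
207 [[549.1, 123.1, 67.0], [549.9, 123.3, 68.1]]
210 [[555.7, 124.4, 66.6], [559.2, 125.5, 71.4]]
213 [[562.6, 125.8, 66.6], [567.3, 127.3, 73.2]]
216 [[569.2, 127.1, 66.3], [573.1, 128.3, 71.8]]
219 [[573.8, 127.8, 63.2], [574.7, 128.0, 64.5]]
222 [[580.5, 129.1, 63.1], [579.9, 128.9, 62.4]]
```

The rocker is on: the front half is level at about 66 mm and the rear is raised. Now the amber button.

```bash
python3 -m pendant '[[-26,-22,0,0,0,0],[-26,-23,0,0,0,0],[-26,-23,0,0,0,0],[0,0,15,0,0,0],[0,0,15,0,0,0],[0,0,15,0,0,0],[0,0,5,0,0,0],[0,0,0,0,0,0],[0,0,0,0,0,0],[0,0,0,0,0,0]]'
python3 - <<'E'
from h import *
s=bot.read_state();print(s["tcp_pos"])
p,d=bot.grab_frame("wrist");cv2.imwrite("pics/w4.png",cv2.resize(p[150:330,180:400],None,fx=3,fy=3))
E
```

```text
t: 7.18
tcp_pos: [0.5544, 0.0563, 0.0855]
tool_rot: [0.0, -0.094, 0.996, -0.0]
force: [0.8, -0.1, -0.1]
width: 0.0
finger_force: 0.0
[0.55443027 0.05629167 0.08547198]
```

View pics/w4.png

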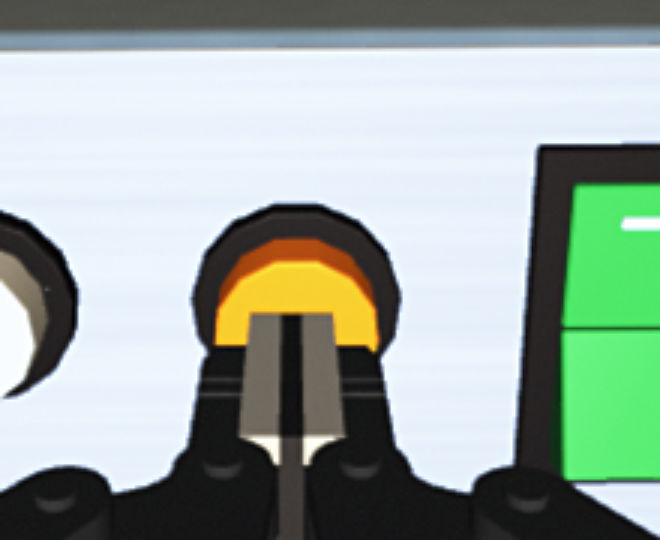

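The fingers (centre col 291) line up with the amber cap (centre col 297), and they will land on its middle. Pressing it next.

```bash
python3 -m pendant '[[0,0,3,0,0,0],[0,0,3,0,0,0],[0,0,2,0,0,0],[0,0,1,0,0,0],[0,0,1,0,0,0],[0,0,1,0,0,0],[0,0,1,0,0,0],[0,0,1,0,0,0],[0,0,0,0,0,0],[0,0,0,0,0,0]]'
python3 -m pendant '[[0,0,1,0,0,0],[0,0,1,0,0,0],[0,0,1,0,0,0],[0,0,0,0,0,0],[0,0,0,0,0,0]]'
python3 -m pendant '[[0,0,0.5,0,0,0],[0,0,0.5,0,0,0],[0,0,0,0,0,0],[0,0,0,0,0,0]]'
```

```text
t: 8.07
tcp_pos: [0.5539, 0.0561, 0.0716]
tool_rot: [0.0, -0.094, 0.996, -0.0]
force: [0.9, 0.4, -0.2]
width: -0.0003
finger_force: 0.0
t: 8.48
tcp_pos: [0.554, 0.0562, 0.0691]
tool_rot: [0.0, -0.094, 0.996, -0.0]
force: [-1.9, 0.6, 4.9]
width: -0.0003
finger_force: 2.6
t: 8.82
tcp_pos: [0.554, 0.0562, 0.069]
tool_rot: [0.001, -0.094, 0.996, -0.0]
force: [-5.1, -0.2, 14.8]
width: 0.0003
finger_force: 7.1
```

```bash
python3 -m pendant '[[0,0,-5,0,0,0],[0,0,-15,0,0,0],[0,0,-15,0,0,0],[0,-30,0,0,0,0],[0,-30,0,0,0,0],[0,-30,0,0,0,0],[0,-29.5,0,0,0,0],[0,0,10,0,0,0],[0,0,7,0,0,0],[0,0,0,0,0,0],[0,0,0,0,0,0],[0,0,0,0,0,0]]'
python3 - <<'E'
from h import *
s=bot.read_state();print(s["tcp_pos"])
p,d=bot.grab_frame("wrist");cv2.imwrite("pics/w5.png",cv2.resize(p[150:330,180:440],None,fx=3,fy=3))
E
```

```text
t: 9.82
tcp_pos: [0.576, -0.0602, 0.0859]
tool_rot: [-0.0, -0.094, 0.996, 0.0]
force: [0.0, 0.0, 0.4]
width: 0.0001
finger_force: 0.0
[ 0.57599169 -0.06022682  0.08587436]
```

View pics/w5.png

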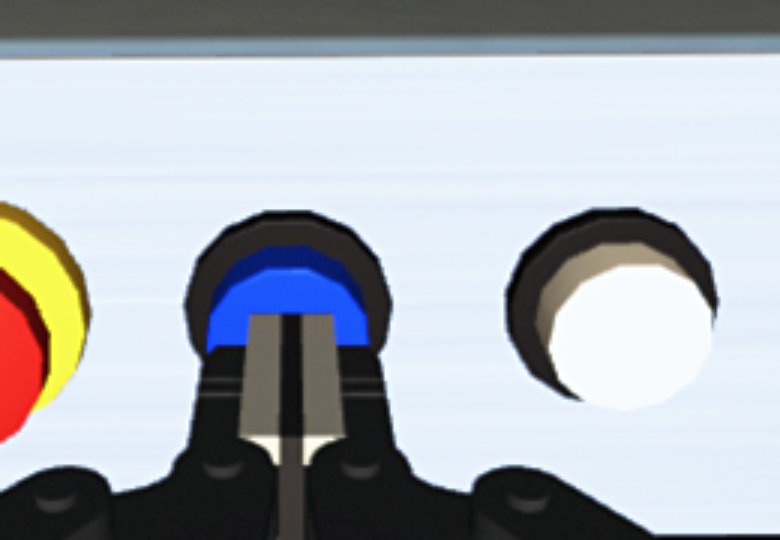

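The fingers (col 291) are centred over the blue cap (col 288), with white and red well clear on either side. Pressing it.

```bash
python3 -m pendant '[[0,0,3,0,0,0],[0,0,3,0,0,0],[0,0,2,0,0,0],[0,0,1,0,0,0],[0,0,1,0,0,0],[0,0,1,0,0,0],[0,0,1,0,0,0],[0,0,1,0,0,0],[0,0,0,0,0,0],[0,0,0,0,0,0]]'
python3 -m pendant '[[0,0,1,0,0,0],[0,0,1,0,0,0],[0,0,1,0,0,0],[0,0,0,0,0,0],[0,0,0,0,0,0]]'
python3 -m pendant '[[0,0,0.5,0,0,0],[0,0,0.5,0,0,0],[0,0,0,0,0,0],[0,0,0,0,0,0]]'
```

```text
t: 10.7
tcp_pos: [0.5762, -0.0614, 0.0727]
tool_rot: [0.0, -0.093, 0.996, -0.0]
force: [-0.6, 0.4, 0.3]
width: -0.0004
finger_force: 0.0
t: 11.12
tcp_pos: [0.5762, -0.0613, 0.0697]
tool_rot: [0.0, -0.093, 0.996, -0.0]
force: [-0.2, -0.4, 1.2]
width: -0.0003
finger_force: 0.3
t: 11.45
tcp_pos: [0.5762, -0.0613, 0.0691]
tool_rot: [0.0, -0.094, 0.996, -0.0]
force: [-0.9, -0.3, 4.8]
width: -0.0001
finger_force: 2.6
```

```bash
python3 -m pendant '[[0,0,0.5,0,0,0],[0,0,0.5,0,0,0],[0,0,0,0,0,0],[0,0,0,0,0,0]]'
python3 -m pendant '[[0,0,-5,0,0,0],[0,0,-15,0,0,0],[0,0,-25,0,0,0],[0,0,-30,0,0,0],[0,0,-30,0,0,0],[30,0,-30,0,0,0],[30,0,0,0,0,0],[30,0,0,0,0,0],[0,0,0,0,0,0],[0,0,0,0,0,0]]'
python3 - <<'E'
from h import *
p,d=bot.grab_frame("scene");cv2.imwrite("pics/s6.png",cv2.resize(p[150:300,60:270],None,fx=3.5,fy=3.5))
d0=np.load("scene0.npz")["d"];c=bot.camera_info("scene")
for n,u,v in(("amber",197,202),("white",165,204),("blue",133,205),("stop",99,204),("rockF",232,198),("rockR",232,213)):
    o,r=ray(c,u,v);print(n,[np.round((o+r*np.median(q[v-1:v+2,u-1:u+2]))[2]*1000,1) for q in(d0,d)])
E
```

```text
t: 11.78
tcp_pos: [0.5763, -0.0613, 0.069]
tool_rot: [0.001, -0.094, 0.996, -0.0]
force: [-3.9, -0.1, 14.1]
width: 0.0004
finger_force: 6.9
t: 12.62
tcp_pos: [0.4872, -0.078, 0.2028]
tool_rot: [0.0, -0.093, 0.996, -0.0]
force: [-1.0, 0.3, -0.6]
width: 0.0001
finger_force: 0.0
amber [np.float64(77.3), np.float64(68.9)]
white [np.float64(75.8), np.float64(76.2)]
blue [np.float64(75.8), np.float64(69.1)]
stop [np.float64(87.3), np.float64(87.2)]
rockF [np.float64(72.3), np.float64(66.2)]
rockR [np.float64(65.6), np.float64(73.7)]
```

View pics/s6.png

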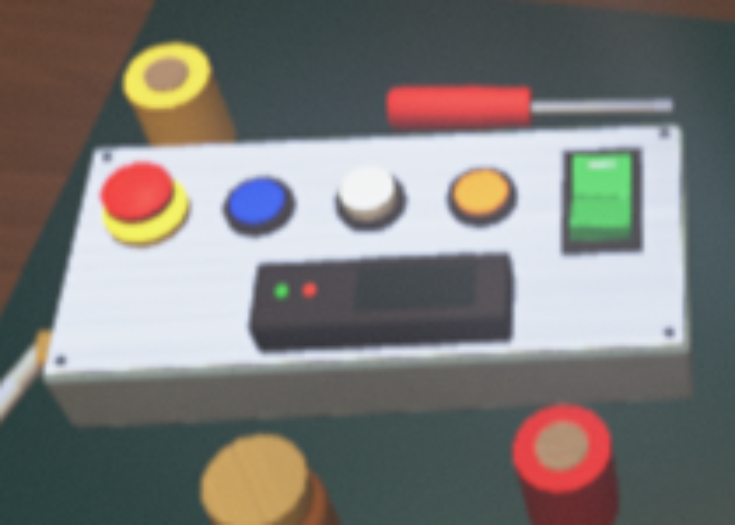

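The scene crop shows amber (482,193) and blue (257,200) in, white (368,193) and red (137,192) still out, and the rocker on. The hand is clear.

```bash
python3 -c "
from cell import bot
print(bot.close_job())"
```

```text
the job is handed in; nothing more can be done
None
```

The main rocker, the amber heater button and the blue foil-feed button were pressed in that order and are all fully in; the lamp and stop buttons are untouched, the hand is clear, and the job was handed in at about 13 s.

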